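# Push a medicine carton through the reader gate

## Robot

A 6-joint arm with a two-finger parallel gripper is mounted at the origin on the work surface. World frame = base frame: x ahead of the robot, y to its left, z up, the work surface at z = 0. Lengths are in mm, angles in rad, forces in N, time in s.
With the tool pointing down it reaches from about 250 to 775 mm from the base axis. Payload 8.9 kg.
Tool frame: the origin (TCP) lies at the very end of the fingers, on their centre line; the grasp point (between the pads) lies manip.grip_point_offset behind it (manip.grip_point_offset is the distance from the TCP to the grasp point, in mm); z points along the fingers, y is the line along which they close (so a half turn about z gives the same grasp; the last joint's range is limited). The gripper opens to 85 mm and grips with 20 to 120 N. Pads are 22 mm wide; open, the fingers measure 114 mm over their backs; the gripper's body (76 mm by 85 mm) begins 54 mm behind the grasp point. The pads swing forward as they close: fully open they stand 13 mm farther back than shut.
Start: joints at [1.02, 0.291, -0.153, 1.127, 0, 1.431], TCP at [210.13, 481.112, 231.305] pointing down, gripper open.
Joint ranges: [-2.52, 2.52], [-0.91, 1.74], [-1.3, 1.37], [-1.96, 2.02], [-1.52, 1.47], [-3.14, 3.14]. Speed limits (rad/s): [2.22, 2.22, 2.79, 3.14, 3.14, 3.14].

## Interface

Orientations are given as a unit quaternion [x, y, z, w].
In Python, from cell import sensors, cams, manip gives the robot as it stands.
- The arm moves only by the tool move_arm, never from a script. Its argument "rows" is a list of rows, each a list of 7 numbers: the opening, from -1 (shut) to 1 (fully open), then the shift along the world's x, y, z in mm, then the turn, a rotation vector about the world's x, y, z in rad. In form: [[jaw, tx, ty, tz, rx, ry, rz], ...]. A call has 1 to 10 rows; each row shifts and turns the commanded pose from where the row before left it; what a row does not reach is not made up. A row lasts 1/10 s, in which the tool goes at most 50 mm and 8.59 degrees, less where a joint would pass 70% of its speed; a pose out of reach is approached as far as the arm can. A call with a gripper value outside its range is refused whole. The fingers move at their own pace and stop on an object; "grip_force" is the grip in N (left out, the last holds). Time passes only in rows, so rows that do not move let the fingers close. It gives the time, the measured TCP pose, the force, the opening and the grip force at its end, in the units of the state.
- sensors.get_obs(): the state, without advancing time (a new reading comes with each control period).
- cams.capture(name): name is "scene" or "top"; returns a dict with "frame" (400x640x3 uint8, red, green, blue), "depth" (400x640 float32, mm along the optical axis (not along the pixel's ray), 0 where there is no reading), "mtx" (3x3 intrinsics, pixels), "eye" and "attitude" of the camera in the world. Camera axes: x right, y up, looking along -z (the intrinsics and any distortion apply to the point x, -y, -z); pixel columns grow to the right and rows downward; lengths in mm; the calibration is good to about 2 mm. A picture is of the moment at which its call begins.
- manip.hand_in(): hands the job in; it is judged then, once.
The state is a dict: "t": time; "joints": joint angles; "qvel": joint speeds; "joint_torque": joint torques, N m; "eef_pos": TCP position; "tcp_rot": TCP orientation; "contact_force": force on the tool from outside, world axes, zero at the start; "wrist_torque": the same for the moment, N m; "finger_gap": opening from 0.0 (shut) to 1.0 (fully open); "gripper_force": force on a finger pad.
Only numpy, scipy, OpenCV 4.12 (cv2) and the standard library are available. Lean on these libraries where they do the work, as an engineer would, in place of code of your own. Each camera call takes 0.05 s, during which the arm holds its last target. There are 200 camera calls.

## Task

With the fingertips, push the flat white carton that lies in front of the two low grey reader posts (the largest of the loose cartons around them) endwise through the narrow gap between the posts and on until its front end rests flat against the aluminium stop bar behind them. Keep it flat on the counter, never lifting or tipping it, and leave the jars, tin and other cartons where they are. Finish with the hand clear of everything.

Things in the scene. Friction and masses are not known exactly. Their poses are not given: they have to be found in the camera images.
- carton: the largest loose carton around the gate: plain white flat box, grey printed band, 110 long x 76 wide x 36 high (mm), 150 to 310 g, lying flat. Origin: centre of underside; x along its length, y its width, z up. Starts on the -x side of the gate (gate axes), up to 0.35 rad askew and 40 mm off to either side, its middle 145 to 190 mm before the gate. Friction on the counter about 1 to 3 N.
- gate: reader gate: two low grey posts fixed to the counter, 45 high, gap between them 82 wide (mm). Each is 44 thick along the travel, with a half-round nose (radius 22) facing the gap, and reaches from 41 to 103 either side of the centre line. Origin: middle of the gap, on the counter; x is the direction of travel, towards the stop bar (world +y within 0.31 rad); y across the gap; z up.
- stop: the stop bar: an aluminium angle fixed to the counter beyond the gate, 130 long (across the travel), 28 high. Origin: at counter level, middle of the flat face that looks back at the gate; x as the gate's x (away from the gate), y along the bar. This face is 155 to 185 mm beyond the middle of the gate, its middle up to 10 mm off the gate's centre line.
- stock_jar_mid (a point): bystander, loose on the counter: large dark green stock jar with black cap, 80 dia x 115 high (mm), beside the lane, its middle at least 110 mm from the centre line; the point is its centre, half-way up.
- white_jar_mid (a point): bystander, loose on the counter: small white jar, 54 dia x 75 high (mm), beside the lane, its middle at least 110 mm from the centre line; the point is its centre, half-way up.
- dark_bottle_mid (a point): bystander, loose on the counter: small dark green jar with black cap, 44 dia x 70 high (mm), beside the lane, its middle at least 110 mm from the centre line; the point is its centre, half-way up.
- slim_carton_mid (a point): bystander, loose on the counter: slim white carton, 90 x 40 x 28 high (mm), beside the lane, its middle at least 110 mm from the centre line; the point is its centre, half-way up.
- small_carton_mid (a point): bystander, loose on the counter: smallest white carton, 65 x 38 x 24 high (mm), beside the lane, its middle at least 110 mm from the centre line; the point is its centre, half-way up.
- salve_tin_mid (a point): bystander, loose on the counter: flat round aluminium tin, 62 dia x 32 high (mm), beside the lane, its middle at least 110 mm from the centre line; the point is its centre, half-way up.
Not all that is in view belongs to the job. What is shaped like the carton but purple is not meant. What is shaped like the stop but orange is not meant.

How it is judged:
By the outcome, as a careful person would: the job done as asked, in the order asked, and still so for the second after the job is handed in, with the robot touching nothing.
It also fails if it takes over 58 s, if anything falls off the work surface, if the arm or the gripper's body presses on something with over 40 N, if the wrist force passes 120 N, or if a joint passes its speed limit or range.

## Working session

There is one attempt and no reset: what is moved stays moved. The work goes in short steps, Python scripts to look and compute and a tool call to move; the robot and the scene stay as the last step left them, time stands still between calls to the robot, and variables do not carry over. Pictures are saved under pics/ and viewed, at most 10 in all, crops included, and the job is handed in when it is done.

Besides the shell and the picture viewer there is one more tool, called after "Call:" as name(argument=value, ...), one argument or row to a line, values as JSON. move_arm: Moves the arm, as the interface text tells. Its arguments: {"type":"object","properties":{"rows":{"type":"array","items":{"type":"array","items":{"type":"number"}}},"grip_force":{"type":"number"}},"required":["rows"]}

```bash
mkdir -p pics; cat > h.py <<'E'
import numpy as np, cv2, pickle
from scipy.spatial.transform import Rotation as R
from cell import sensors, cams, manip
def shot(n,tag):
    c=cams.capture(n); cv2.imwrite(f'pics/{tag}.png',c['frame'][:,:,::-1]); pickle.dump(c,open(f'pics/{tag}.pkl','wb')); return c
def rot(c):
    a=np.array(c['attitude'],float); return R.from_quat(a).as_matrix() if a.size==4 else a
def cloud(c):
    K=np.array(c['mtx']); d=c['depth']; v,u=np.mgrid[:400,:640]
    p=np.stack([(u-K[0,2])/K[0,0]*d,-(v-K[1,2])/K[1,1]*d,-d],-1)
    return p@rot(c).T+np.array(c['eye'])
E
python3 - <<'E'
from h import *
for n in('top','scene'):
    c=shot(n,n+'0'); print({k:(c[k] if k not in('frame','depth') else 0) for k in c})
print(sensors.get_obs(), manip.grip_point_offset)
E
```

```text
{'frame': 0, 'depth': 0, 'mtx': array([[393.94927917,   0.        , 315.51578486],
       [  0.        , 393.94927917, 204.09788918],
       [  0.        ,   0.        ,   1.        ]]), 'eye': array([ 497.17141096,  -20.62658078, 1168.14661047]), 'attitude': array([ 0.01564576, -0.0248433 , -0.70013321,  0.71340838])}
{'frame': 0, 'depth': 0, 'mtx': array([[507.48072652,   0.        , 323.4030055 ],
       [  0.        , 507.48072652, 188.31454954],
       [  0.        ,   0.        ,   1.        ]]), 'eye': array([ 879.32897269,  635.9198395 , 1328.71659901]), 'attitude': array([0.05809021, 0.26011998, 0.93677405, 0.22675427])}
{'t': 0.1, 'joints': array([ 1.01969185e+00,  2.91236430e-01, -1.54042926e-01,  1.12668825e+00,
       -1.08382650e-05,  1.43147478e+00]), 'qvel': array([-0.00073589, -0.00184905,  0.00214476, -0.0011791 , -0.00066234,
       -0.00072956]), 'joint_torque': array([ 8.40953235e-04, -5.37980962e+01,  3.31917679e+01,  9.32752591e-03,
       -2.46276604e-04,  4.53679121e-06]), 'eef_pos': array([209.93425598, 480.77842794, 230.78619723]), 'tcp_rot': array([ 2.04439836e-01,  9.78878956e-01, -5.52922175e-04, -1.93079160e-04]), 'contact_force': array([ 0.13492949,  0.17546981, -0.07103382]), 'wrist_torque': array([-0.00450801, -0.06706403, -0.02787193]), 'gripper_force': 0.0, 'finger_gap': 0.9980595274549785} 18.700000000000003
```

View pics/top0.png

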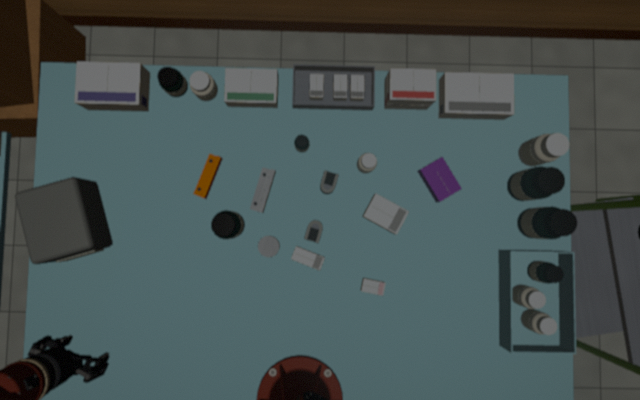

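View pics/scene0.png

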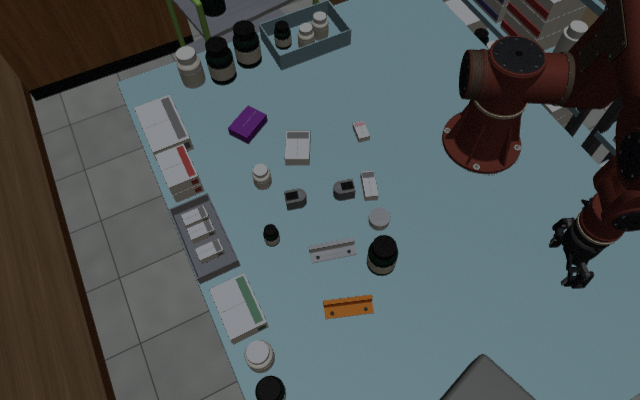

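Candidates (top image): the white carton with a grey band at (385,213) is the largest loose one, lying before the posts at (329,182) and (314,232). Slim carton (308,258), small carton (373,287) and purple box (440,180) are not meant. The stop is the aluminium bar at (263,190); the orange bar at (208,176) is not.

```bash
cat >> h.py <<'E'
def region(P,x0,x1,y0,y1,z0,z1):
    return P[(P[...,0]>x0)&(P[...,0]<x1)&(P[...,1]>y0)&(P[...,1]<y1)&(P[...,2]>z0)&(P[...,2]<z1)]
def rect(p):
    r=cv2.minAreaRect(p[:,:2].astype(np.float32)); return np.round(r[0],1),np.round(r[1],1),round(r[2],2)
E
python3 - <<'E'
from h import *
for n in('top0','scene0'):
    c=pickle.load(open(f'pics/{n}.pkl','rb')); P=cloud(c)
    m=((P[...,2]>15)&(P[...,2]<140)&(P[...,0]>150)&(P[...,0]<720)&(P[...,1]>-420)&(P[...,1]<350)).astype(np.uint8)
    k,l,s,ce=cv2.connectedComponentsWithStats(m)
    print(n)
    for i in range(1,k):
        if s[i,4]<40: continue
        q=P[l==i]; zt=np.percentile(q[:,2],90); t=q[q[:,2]>zt-7]
        print(ce[i].round(),s[i,4],'ztop',zt.round(1),'top rect',rect(t))
c=pickle.load(open('pics/top0.pkl','rb'))['frame'][130:300,190:480,::-1]
cv2.imwrite('pics/crop0.png',cv2.convertScaleAbs(cv2.resize(c,None,fx=2.7,fy=2.7,interpolation=cv2.INTER_CUBIC),alpha=1.5))
E
```

```text
top0
[367. 163.] 314 ztop 77.2 top rect (array([ 685.3, -180.5]), array([39.7, 40.4]), 45.95)
[211. 177.] 238 ztop 30.9 top rect (array([635.8, 271.2]), array([ 13.7, 129.2]), 70.32)
[437. 179.] 876 ztop 38.8 top rect (array([ 641.9, -395.7]), array([109.5,  77.1]), 31.14)
[267. 191.] 206 ztop 31.1 top rect (array([598.7, 108.3]), array([ 12.5, 128.4]), 74.21)
[328. 182.] 313 ztop 48.7 top rect (array([625.1, -69.8]), array([43.3, 60.4]), 74.12)
[385. 214.] 1038 ztop 39.1 top rect (array([ 538.1, -238.2]), array([110.2,  76.4]), 62.18)
[227. 225.] 761 ztop 117.4 top rect (array([498.7, 212.9]), array([61.3, 62.1]), 1.29)
[314. 232.] 311 ztop 48.7 top rect (array([485.3, -31.2]), array([43.9, 60.6]), 74.36)
[268. 246.] 364 ztop 35.1 top rect (array([438.1,  99.2]), array([60.2, 57.8]), 0.63)
[308. 258.] 448 ztop 31.0 top rect (array([406. , -14.6]), array([89.8, 40.1]), 69.4)
[373. 287.] 311 ztop 26.9 top rect (array([ 327. , -204.7]), array([65.3, 38.4]), 79.93)
scene0
[247. 125.] 661 ztop 39.6 top rect (array([ 642.6, -395.9]), array([113.9,  80.5]), 31.38)
[361. 130.] 217 ztop 28.1
[... 155 characters left out ...]
[261. 176.] 363 ztop 76.9 top rect (array([ 684. , -181.4]), array([44.2, 41.3]), 38.3)
[369. 184.] 378 ztop 32.1 top rect (array([406.2, -13.7]), array([91.7, 41.1]), 70.01)
[344. 189.] 348 ztop 48.9 top rect (array([485.1, -30.6]), array([47.3, 60. ]), 77.35)
[295. 198.] 346 ztop 48.4 top rect (array([624.8, -69.9]), array([47.2, 60.6]), 74.65)
[379. 218.] 363 ztop 35.7 top rect (array([438.1,  98.1]), array([61.7, 57.9]), 59.24)
[382. 255.] 964 ztop 117.0 top rect (array([496.8, 212.6]), array([63.2, 61.8]), 6.98)
[331. 244.] 262 ztop 31.4 top rect (array([598.3, 107.7]), array([ 15.7, 127.6]), 75.12)
[347. 300.] 281 ztop 30.9 top rect (array([634.8, 271. ]), array([ 14.1, 129.2]), 70.29)
```

View pics/crop0.png

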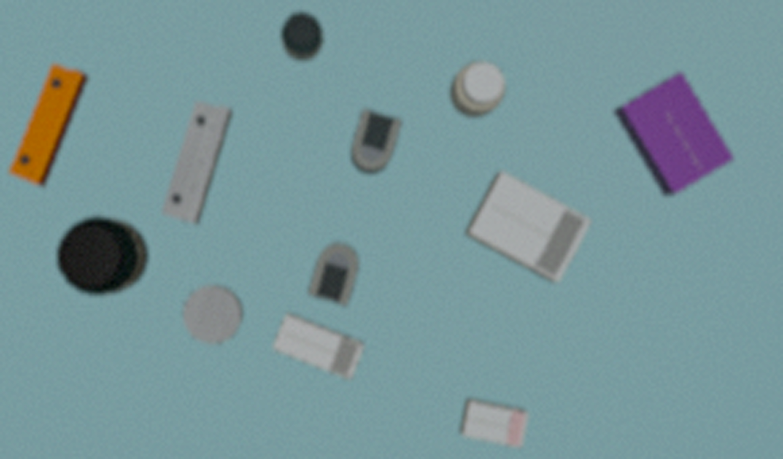

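The crop confirms the carton choice: a white box with a grey band at its rear, crop (527,225). It sits 34 mm right of the lane and is turned -12°. The gate centre is (555,-50) with a travel heading of 74.5°. First I'll square it up with a two-finger push on its right side, then push from behind.

Call:
move_arm(
  rows=[
    [0.6, 20, -38, 0, 0, 0, 0],
    [0.6, 20, -38, 0, 0, 0, 0],
    [0.6, 20, -38, 0, 0, 0, 0],
    [0.6, 20, -38, 0, 0, 0, 0],
    [0.6, 20, -38, 0, 0, 0, 0],
    [0.6, 20, -38, 0, 0, 0, 0],
    [0.6, 20, -38, 0, 0, 0, 0],
    [0.6, 20, -38, 0, 0, 0, 0],
    [0.6, 20, -38, 0, 0, 0, 0],
    [0.6, 20, -38, 0, 0, 0, 0],
  ],
)

```text
t: 1.1
eef_pos: [410.5, 99.4, 231.3]
tcp_rot: [0.204, 0.979, 0.0, -0.0]
contact_force: [1.2, -0.6, -0.0]
finger_gap: 0.798
gripper_force: 0.0
```

Call:
move_arm(
  rows=[
    [0.6, 20, -38, 0, 0, 0, 0],
    [0.6, 20, -38, 0, 0, 0, 0],
    [0.6, 20, -38, 0, 0, 0, 0],
    [0.6, 20, -38, 0, 0, 0, 0],
    [0.6, 20, -38, 0, 0, 0, 0],
    [0.6, 20, -38, 0, 0, 0, 0],
    [0.6, 20, -38, 0, 0, 0, 0],
    [0.6, 20, -38, 0, 0, 0, 0],
    [0.6, 20, -38, 0, 0, 0, -0.03],
    [0.6, 20, -30, 0, 0, 0, -0.04],
  ],
)

```text
t: 2.1
eef_pos: [610.4, -273.1, 230.7]
tcp_rot: [0.24, 0.971, -0.0, -0.0]
contact_force: [0.7, 1.5, 0.2]
finger_gap: 0.794
gripper_force: 0.0
```

Call:
move_arm(
  rows=[
    [0.6, 0, 0, -40, 0, 0, 0],
    [0.6, 0, 0, -40, 0, 0, 0],
    [0.6, 0, 0, -40, 0, 0, 0],
    [0.6, 0, 0, -40, 0, 0, 0],
    [0.6, 0, 0, -30, 0, 0, 0],
    [0.6, 0, 0, -18, 0, 0, 0],
    [0.6, 0, 0, -10, 0, 0, 0],
    [0.6, 0, 0, 0, 0, 0, 0],
  ],
)

```text
t: 2.9
eef_pos: [609.2, -270.3, 11.8]
tcp_rot: [0.239, 0.971, 0.0, -0.001]
contact_force: [-0.0, -0.2, 0.1]
finger_gap: 0.8
gripper_force: 0.0
```

```bash
python3 - <<'E'
from h import *
c=shot('scene','s1'); f=c['frame'][60:220,200:440,::-1]
cv2.imwrite('pics/s1c.png',cv2.convertScaleAbs(cv2.resize(f,None,fx=3.3,fy=3.3,interpolation=cv2.INTER_CUBIC),alpha=1.5))
o=sensors.get_obs();print(o['joints'],o['eef_pos'])
E
```

```text
[-5.27271368e-01  7.33803757e-01 -1.89073785e-02  8.18726299e-01
  1.93696328e-05 -4.54813713e-02] [ 610.0056625  -270.81599523   13.2172497 ]
```

View pics/s1c.png

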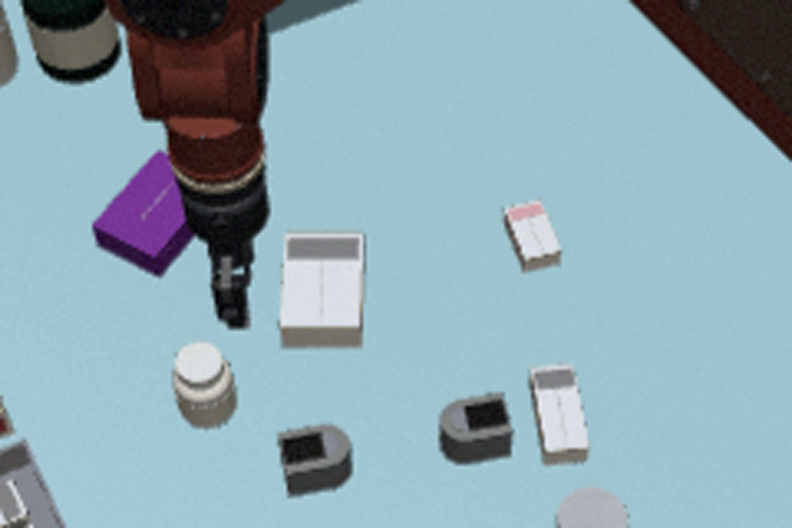

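Call:
move_arm(
  rows=[
    [0.6, -9, 5, 0, 0, 0, 0],
    [0.6, -8, 4, 0, 0, 0, 0],
    [0.6, -6, 3, 0, 0, 0, 0],
    [0.6, -4, 1, 0, 0, 0, 0],
    [0.6, -4, 1, 0, 0, 0, 0.02],
    [0.6, -4, 1, 0, 0, 0, 0.03],
    [0.6, -4, 1, 0, 0, 0, 0.03],
    [0.6, -4, 1, 0, 0, 0, 0.03],
    [0.6, -4, 0, 0, 0, 0, 0.03],
    [0.6, -4, 0, 0, 0, 0, 0.03],
  ],
)

```text
t: 3.95
eef_pos: [559.7, -254.1, 13.7]
tcp_rot: [0.154, 0.988, -0.0, 0.001]
contact_force: [1.6, 0.4, 0.5]
finger_gap: 0.805
gripper_force: 0.8
```

Call:
move_arm(
  rows=[
    [0.6, -4, 0, 0, 0, 0, 0.03],
    [0.6, -3, 0, 0, 0, 0, 0.013],
    [0.6, -2, 0, 0, 0, 0, 0],
    [0.6, 0, 0, 0, 0, 0, 0],
    [0.6, 0, 0, 0, 0, 0, 0],
  ],
)

```text
t: 4.45
eef_pos: [550.2, -254.1, 13.4]
tcp_rot: [0.134, 0.991, -0.0, 0.0]
contact_force: [2.2, -1.3, 0.5]
finger_gap: 0.796
gripper_force: 0.7
```

```bash
cat >> h.py <<'E'
def where(tag, z=(33,44)):
    for n in('top','scene'):
        c=shot(n,tag+n); P=cloud(c); m=((P[...,2]>z[0])&(P[...,2]<z[1])&(c['frame'].min(-1)>75)).astype(np.uint8)
        # bright (white) top near lane
        m&=((P[...,0]>430)&(P[...,0]<640)&(P[...,1]>-340)&(P[...,1]<100)).astype(np.uint8)
        k,l,s,ce=cv2.connectedComponentsWithStats(m); i=1+np.argmax(s[1:,4]); q=P[l==i]
        (cx,cy),(w,h),a=r=cv2.minAreaRect(q[:,:2].astype(np.float32))
        d=np.array([cx-555.1,cy+50.4]); e=np.array([.2674,.9636])
        print(n,s[i,4],np.round([cx,cy,w,h,a],1),'along',round(d@e,1),'left',round(d@[-e[1],e[0]],1),'yaw',round((a if w>h else a+90)-74.5,1))
E
python3 - <<'E'
from h import *
where('a')
o=sensors.get_obs();print(o['eef_pos'],o['contact_force'])
E
```

```text
top 543 [ 508.  -225.1   73.9   76.2   74.3] along -180.9 left -1.3 yaw 89.8
scene 525 [ 501.8 -244.3  115.    75.    74.3] along -201.1 left -0.5 yaw -0.2
[ 550.25444845 -254.11133198   13.34950623] [ 1.00520967 -0.98995053  1.05373792]
```

Call:
move_arm(
  rows=[
    [0.6, 10, -3, 0, 0, 0, 0],
    [0.6, 19, -5, 0, 0, 0, 0],
    [0.6, 0, 0, 30, 0, 0, 0],
    [0.6, 0, 0, 40, 0, 0, 0],
    [0.6, 0, 0, 30, 0, 0, 0],
    [-0.2, -10, -6, 0, 0, 0, -0.14],
    [-0.2, -10, -7, 0, 0, 0, -0.14],
    [-0.2, -10, -7, 0, 0, 0, -0.14],
    [-0.2, -10, -7, 0, 0, 0, -0.14],
    [-0.2, -10, -7, 0, 0, 0, -0.14],
  ],
)

```text
t: 5.55
eef_pos: [528.2, -295.8, 112.9]
tcp_rot: [0.468, 0.884, 0.0, -0.001]
contact_force: [-0.1, 0.3, -0.1]
finger_gap: 0.401
gripper_force: 0.0
```

Call:
move_arm(
  rows=[
    [-0.2, -10, -7, 0, 0, 0, -0.14],
    [-0.2, -10, -6, 0, 0, 0, -0.14],
    [-0.2, -10, -6, 0, 0, 0, -0.14],
    [-0.2, -10, -6, 0, 0, 0, -0.14],
    [-0.2, -10, -6, 0, 0, 0, -0.14],
    [-0.2, 0, 0, 0, 0, 0, -0.14],
    [-0.2, 0, 0, 0, 0, 0, -0.03],
    [-0.2, 0, 0, 0, 0, 0, 0],
  ],
)

```text
t: 6.35
eef_pos: [479.0, -326.6, 113.1]
tcp_rot: [0.795, 0.607, -0.0, -0.0]
contact_force: [-0.2, -0.4, -0.3]
finger_gap: 0.4
gripper_force: 0.0
```

```bash
python3 - <<'E'
from h import *
where('b')
o=sensors.get_obs();print(o['eef_pos'],o['joints'],(R.from_quat(o['tcp_rot']).as_matrix()).round(3))
E
```

```text
top 937 [ 502.9 -242.9  110.8   75.8   74.5] along -199.5 left -1.1 yaw -0.0
scene 584 [ 502.5 -243.9  113.    75.8   74.8] along -200.5 left -1.0 yaw 0.3
[ 479.15891369 -326.65401002  113.16323643] [-7.24383404e-01  4.82241617e-01 -1.89230264e-01  8.99724837e-01
 -2.40747543e-05  1.11113439e+00] [[ 0.262  0.965 -0.   ]
 [ 0.965 -0.262  0.   ]
 [ 0.    -0.    -1.   ]]
```

Call:
move_arm(
  rows=[
    [-0.2, 0, 0, -40, 0, 0, 0],
    [-0.2, 0, 0, -40, 0, 0, 0],
    [-0.2, 0, 0, -16, 0, 0, 0],
    [-0.2, 0, 0, -3, 0, 0, 0],
    [-0.2, 2.1, 7.7, 0, 0, 0, 0],
    [-0.2, 2.1, 7.7, 0, 0, 0, 0],
    [-0.2, 1.1, 3.9, 0, 0, 0, 0],
    [-0.2, 1.1, 3.9, 0, 0, 0, 0],
    [-0.2, 1.6, 5.8, 0, 0, 0, 0],
    [-0.2, 1.6, 5.8, 0, 0, 0, 0],
  ],
)

```text
t: 7.45
eef_pos: [489.3, -292.3, 14.9]
tcp_rot: [0.795, 0.606, -0.0, 0.001]
contact_force: [-1.4, -3.5, 2.2]
finger_gap: 0.403
gripper_force: 1.6
```

Call:
move_arm(
  rows=[
    [-0.2, 1.6, 5.8, 0, 0, 0, 0],
    [-0.2, 1.6, 5.8, 0, 0, 0, 0],
    [-0.2, 1.6, 5.8, 0, 0, 0, 0],
    [-0.2, 1.6, 5.8, 0, 0, 0, 0],
    [-0.2, 1.6, 5.8, 0, 0, 0, 0],
    [-0.2, 1.6, 5.8, 0, 0, 0, 0],
    [-0.2, 1.6, 5.8, 0, 0, 0, 0],
    [-0.2, 1.6, 5.8, 0, 0, 0, 0],
    [-0.2, 0.8, 2.9, 0, 0, 0, 0],
    [-0.2, 0, 0, 0, 0, 0, 0],
  ],
)

```text
t: 8.45
eef_pos: [502.3, -241.8, 14.1]
tcp_rot: [0.795, 0.607, 0.0, -0.001]
contact_force: [-1.1, 0.6, -0.0]
finger_gap: 0.397
gripper_force: 0.0
```

```bash
python3 - <<'E'
from h import *
where('c')
o=sensors.get_obs();print(o['eef_pos'],o['contact_force'])
E
```

```text
top 926 [ 519.8 -177.5  110.3   75.8   74.4] along -131.9 left 0.1 yaw -0.1
scene 637 [ 519.7 -178.5  115.9   75.9   74.5] along -132.9 left -0.2 yaw -0.0
[ 502.12986099 -242.17065602   14.03201615] [0.01274923 0.26267631 0.42001003]
```

Call:
move_arm(
  rows=[
    [-0.2, 1.6, 5.8, 0, 0, 0, 0],
    [-0.2, 2.1, 7.7, 0, 0, 0, 0],
    [-0.2, 2.1, 7.7, 0, 0, 0, 0],
    [-0.2, 2.1, 7.7, 0, 0, 0, 0],
    [-0.2, 2.1, 7.7, 0, 0, 0, 0],
    [-0.2, 2.2, 7.7, 0, 0, 0, 0],
    [-0.2, 2.1, 7.7, 0, 0, 0, 0],
    [-0.2, 2.1, 7.7, 0, 0, 0, 0],
    [-0.2, 2.1, 7.7, 0, 0, 0, 0],
    [-0.2, 2.2, 7.7, 0, 0, 0, 0],
  ],
)

```text
t: 9.55
eef_pos: [523.2, -167.0, 14.3]
tcp_rot: [0.795, 0.606, 0.0, 0.0]
contact_force: [-0.4, -2.1, -0.7]
finger_gap: 0.401
gripper_force: 0.6
```

```bash
python3 - <<'E'
from h import *
where('d')
o=sensors.get_obs();print(o['eef_pos'],o['contact_force'])
E
```

```text
top 827 [ 541.8 -100.5  104.1   76.    74.6] along -51.9 left -0.6 yaw 0.1
scene 672 [ 543.  -103.8  113.1   80.2   74.3] along -54.7 left -2.6 yaw -0.2
[ 523.29485515 -166.49109051   14.33119296] [-0.29269264  0.68534093 -0.18121262]
```

Call:
move_arm(
  rows=[
    [-0.2, 1.6, 5.8, 0, 0, 0, 0],
    [-0.2, 2.1, 7.7, 0, 0, 0, 0],
    [-0.2, 2.1, 7.7, 0, 0, 0, 0],
    [-0.2, 2.1, 7.7, 0, 0, 0, 0],
    [-0.2, 2.1, 7.7, 0, 0, 0, 0],
    [-0.2, 2.2, 7.7, 0, 0, 0, 0],
    [-0.2, 2.1, 7.7, 0, 0, 0, 0],
    [-0.2, 2.1, 7.7, 0, 0, 0, 0],
    [-0.2, 2.1, 7.7, 0, 0, 0, 0],
    [-0.2, 2.2, 7.7, 0, 0, 0, 0],
  ],
)

```text
t: 10.65
eef_pos: [543.9, -92.0, 14.3]
tcp_rot: [0.795, 0.606, -0.0, 0.0]
contact_force: [-1.8, -1.2, 2.5]
finger_gap: 0.405
gripper_force: 1.4
```

```bash
python3 - <<'E'
from h import *
where('e')
c=pickle.load(open('pics/escene.pkl','rb')); f=c['frame'][130:290,220:460,::-1]
cv2.imwrite('pics/e1c.png',cv2.convertScaleAbs(cv2.resize(f,None,fx=3.3,fy=3.3,interpolation=cv2.INTER_CUBIC),alpha=1.5))
E
```

```text
top 570 [566.9  -9.3  70.8  76.3  75.1] along 42.8 left -0.4 yaw 90.6
scene 749 [561.1 -28.8 113.5  75.6  74.7] along 22.4 left -0.0 yaw 0.2
```

View pics/e1c.png

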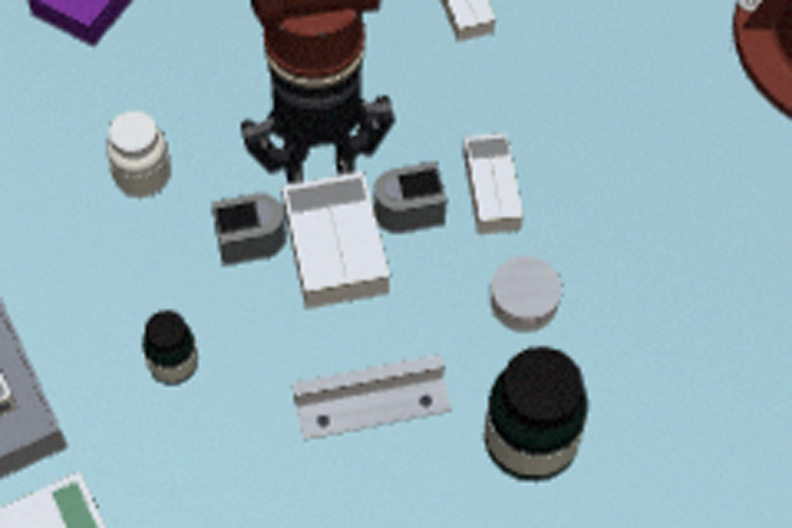

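The carton is square and inside the gate (rear band at crop (328,192)), with the stop at (370,380). The finger knuckles are wide at (262,150) and (380,130), so I'll check their height over the posts.

```bash
python3 - <<'E'
from h import *
for n in('scene','top'):
    c=pickle.load(open(f'pics/e{n}.pkl','rb')); P=cloud(c)
    q=P[(c['frame'].max(-1)<70)&(P[...,2]>8)&(P[...,2]<130)]
    t=np.array([543.9,-92.]); e=np.array([.2674,.9636]); d=q[:,:2]-t; a=d@e; l=d@[-e[1],e[0]]
    for z in range(10,130,10):
        k=(abs(a)<40)&(abs(l)<100)&(q[:,2]>=z)&(q[:,2]<z+10)
        if k.sum(): print(n,z,k.sum(),'lat',l[k].min().round(),l[k].max().round(),'along',a[k].min().round(),a[k].max().round())
E
```

```text
scene 10 1 lat -38.0 -38.0 along 26.0 26.0
scene 20 2 lat -38.0 17.0 along -3.0 29.0
scene 30 12 lat -93.0 88.0 along -1.0 40.0
scene 40 96 lat -100.0 100.0 along 1.0 40.0
scene 50 23 lat -91.0 82.0 along 0.0 38.0
scene 60 57 lat -47.0 48.0 along -10.0 14.0
scene 70 50 lat -50.0 48.0 along -12.0 15.0
scene 80 52 lat -53.0 55.0 along -9.0 19.0
scene 90 52 lat -58.0 59.0 along -8.0 21.0
scene 100 56 lat -63.0 66.0 along -13.0 19.0
scene 110 123 lat -66.0 65.0 along -13.0 22.0
scene 120 38 lat -63.0 62.0 along -10.0 21.0
```

Call:
move_arm(
  rows=[
    [-0.2, -1.1, -3.9, 0, 0, 0, 0],
    [-0.2, 0, 0, 4, 0, 0, 0],
    [-0.2, 1.1, 3.9, 0, 0, 0, 0],
    [-0.2, 1.6, 5.8, 0, 0, 0, 0],
    [-0.2, 2.1, 7.7, 0, 0, 0, 0],
    [-0.2, 2.1, 7.7, 0, 0, 0, 0],
    [-0.2, 2.2, 7.7, 0, 0, 0, 0],
    [-0.2, 2.1, 7.7, 0, 0, 0, 0],
    [-0.2, 2.1, 7.7, 0, 0, 0, 0],
    [-0.2, 2.1, 7.7, 0, 0, 0, 0],
  ],
)

```text
t: 11.75
eef_pos: [558.1, -39.8, 18.3]
tcp_rot: [0.795, 0.606, -0.0, -0.0]
contact_force: [-0.5, -3.4, 2.1]
finger_gap: 0.398
gripper_force: 1.7
```

```bash
python3 - <<'E'
from h import *
where('f')
c=pickle.load(open('pics/fscene.pkl','rb')); P=cloud(c); q=region(P,520,670,60,160,20,40)
e=np.array([.2674,.9636]); a=(q[:,:2]-[555.1,-50.4])@e; k=a>140; print('bar along',np.percentile(a[k],[1,5,50,95]).round(1))
E
```

```text
top 291 [585.5  59.9  36.4  75.7  76.1] along 114.4 left 0.2 yaw 91.6
scene 789 [574.9  23.5 113.2  76.1  74.4] along 76.5 left 0.7 yaw -0.1
bar along [155.3 157.3 165.1 170.1]
```

Call:
move_arm(
  rows=[
    [-0.2, 1.1, 3.9, 0, 0, 0, 0],
    [-0.2, 1.1, 3.9, 0, 0, 0, 0],
    [-0.2, 1.1, 3.9, 0, 0, 0, 0],
    [-0.2, 1.1, 3.9, 0, 0, 0, 0],
    [-0.2, 0.8, 2.9, 0, 0, 0, 0],
    [-0.2, 0, 0, 0, 0, 0, 0],
  ],
)

```text
t: 12.45
eef_pos: [563.4, -21.5, 18.3]
tcp_rot: [0.795, 0.607, 0.0, -0.0]
contact_force: [-1.0, 0.2, 0.8]
finger_gap: 0.405
gripper_force: 0.0
```

Call:
move_arm(
  rows=[
    [-0.2, 0.5, 1.9, 0, 0, 0, 0],
    [-0.2, 0.5, 1.9, 0, 0, 0, 0],
  ],
)

```text
t: 12.65
eef_pos: [564.3, -18.4, 18.3]
tcp_rot: [0.795, 0.606, -0.0, 0.0]
contact_force: [0.7, -1.6, -0.2]
finger_gap: 0.398
gripper_force: 0.8
```

Call:
move_arm(
  rows=[
    [-0.2, 0.3, 1, 0, 0, 0, 0],
    [-0.2, 0.3, 1, 0, 0, 0, 0],
  ],
)

```text
t: 12.85
eef_pos: [564.8, -16.3, 18.3]
tcp_rot: [0.795, 0.606, -0.0, 0.0]
contact_force: [0.3, -1.9, 0.0]
finger_gap: 0.398
gripper_force: 0.9
```

Call:
move_arm(
  rows=[
    [-0.2, 0.3, 1, 0, 0, 0, 0],
    [-0.2, 0.3, 1, 0, 0, 0, 0],
  ],
)

```text
t: 13.05
eef_pos: [565.4, -14.5, 18.3]
tcp_rot: [0.795, 0.606, -0.0, 0.0]
contact_force: [-3.0, -6.8, 1.4]
finger_gap: 0.402
gripper_force: 3.7
```

Call:
move_arm(
  rows=[
    [-0.2, 0.3, 1, 0, 0, 0, 0],
    [-0.2, 0.3, 1, 0, 0, 0, 0],
  ],
)

```text
t: 13.25
eef_pos: [565.3, -14.4, 18.4]
tcp_rot: [0.796, 0.606, -0.002, 0.001]
contact_force: [-5.3, -15.2, 3.3]
finger_gap: 0.4
gripper_force: 8.1
```

```bash
python3 - <<'E'
from h import *
where('g')
c=pickle.load(open('pics/gscene.pkl','rb')); f=c['frame'][150:280,260:430,::-1]
cv2.imwrite('pics/g1c.png',cv2.convertScaleAbs(cv2.resize(f,None,fx=4.6,fy=4.6,interpolation=cv2.INTER_CUBIC),alpha=1.4))
E
```

```text
top 85 [595.3  94.   11.8  76.2  81.8] along 149.9 left -0.1 yaw 97.3
scene 769 [582.1  48.1 113.8  75.5  74.3] along 102.1 left 0.3 yaw -0.2
```

View pics/g1c.png

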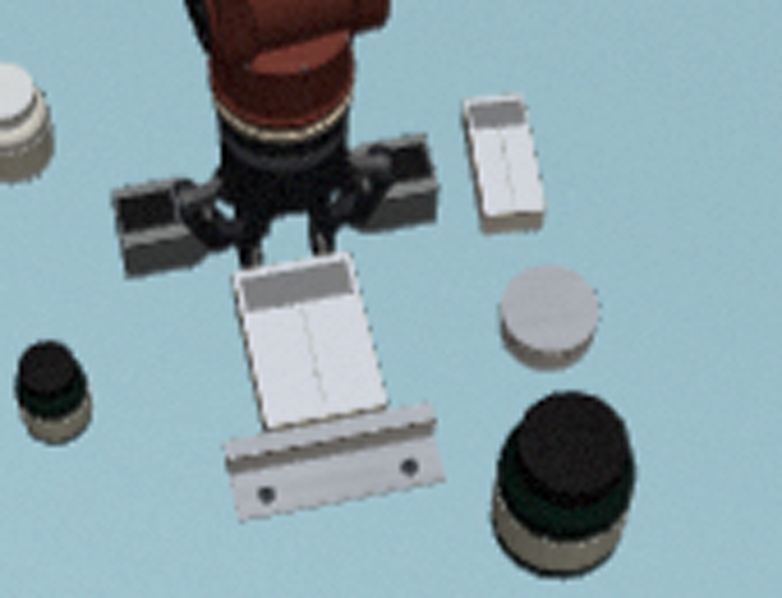

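The carton is against the stop: its front edge meets the bar at crop (325,425), and the contact force rose to 16 N. Now I'll back the hand off gently and raise it.

Call:
move_arm(
  rows=[
    [-0.2, -0.3, -1, 0, 0, 0, 0],
    [-0.2, -0.5, -1.9, 0, 0, 0, 0],
    [-0.2, -1.1, -3.9, 0, 0, 0, 0],
    [-0.2, -2.7, -9.6, 0, 0, 0, 0],
    [-0.2, -2.7, -9.6, 0, 0, 0, 0],
    [-0.2, 0, 0, 30, 0, 0, 0],
    [-0.2, 0, 0, 40, 0, 0, 0],
    [-0.2, 0, 0, 40, 0, 0, 0],
    [-0.2, -20, -40, 30, 0, 0, 0],
    [-0.2, -20, -40, 0, 0, 0, 0],
  ],
)

```text
t: 14.35
eef_pos: [522.3, -116.9, 160.2]
tcp_rot: [0.794, 0.607, 0.002, 0.003]
contact_force: [1.2, -1.6, -0.7]
finger_gap: 0.401
gripper_force: 0.0
```

Call:
move_arm(
  rows=[
    [-0.2, -10, -45, 0, 0, 0, 0],
    [-0.2, -10, -45, 0, 0, 0, 0],
    [-0.2, -10, -45, 0, 0, 0, 0],
    [-0.2, 0, 0, 0, 0, 0, 0],
    [-0.2, 0, 0, 0, 0, 0, 0],
  ],
)

```text
t: 14.85
eef_pos: [489.3, -251.8, 156.0]
tcp_rot: [0.796, 0.605, 0.0, -0.0]
contact_force: [-0.3, -0.2, -0.3]
finger_gap: 0.402
gripper_force: 0.0
```

```bash
python3 - <<'E'
from h import *
where('h')
c=pickle.load(open('pics/hscene.pkl','rb')); f=c['frame'][200:270,290:380,::-1]
cv2.imwrite('pics/h1c.png',cv2.convertScaleAbs(cv2.resize(f,None,fx=8,fy=8,interpolation=cv2.INTER_CUBIC),alpha=1.4))
E
```

```text
top 923 [582.9  49.6 109.9  75.8  74.5] along 103.8 left -0.1 yaw -0.0
scene 750 [582.4  49.1 112.9  75.6  74.8] along 103.2 left 0.3 yaw 0.3
```

View pics/h1c.png

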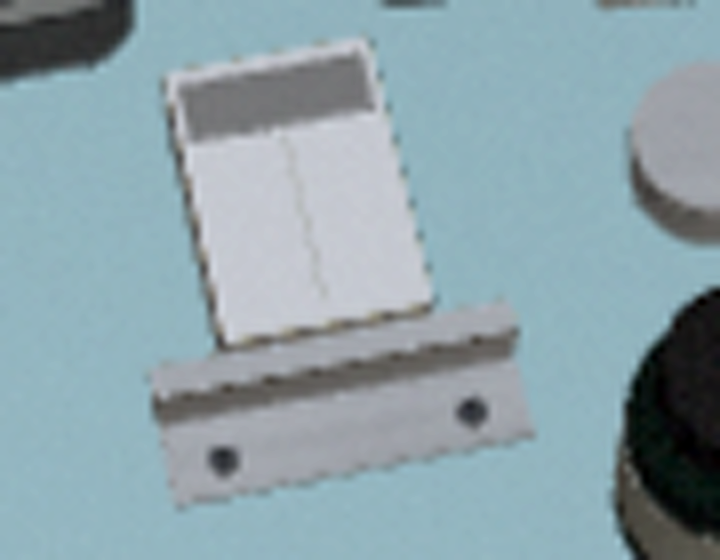

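The carton's front edge, (225,348) to (435,303), lies flush along the bar. It is square to the bar and centred, and the hand is clear.

```bash
python3 -c "
from cell import manip; print(manip.hand_in())"
```

```text
the job is handed in; nothing more can be done
None
```

The carton went endwise through the gate and now rests flat and square against the stop bar. The hand is clear, and the job was handed in at about 15 s of the 58 s allowed.

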